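Open an interlocked board-test fixture and hold its lid

ROBOT

A 7-joint arm with a two-finger parallel gripper is mounted at the origin on the work surface. World frame = base frame: x ahead of the robot, y to its left, z up, the work surface at z = 0. Lengths are in m, angles in rad, forces in N, time in s.
With the tool pointing down it reaches from about 0.35 to 0.9 m from the base axis. Payload 7.2 kg.
Tool frame: the origin (TCP) lies on the centre line of the jaws, within the pads' length; the fingertips stand 14 mm ahead of it and the grasp point (between the pads) lies 5 mm behind it; z points along the fingers, y is the line along which they close (so a half turn about z gives the same grasp; the last joint's range is limited). The gripper opens to 85 mm and grips with 20 to 120 N. Pads are 22 mm wide; open, the fingers measure 114 mm over their backs; the gripper's body (76 mm by 85 mm) begins 54 mm behind the grasp point. The pads swing forward as they close: fully open they stand 13 mm farther back than shut.
Start: joints at [1.15, 0.411, -0.013, 1.596, 0.006, 1.134, -0.082], TCP at [0.216, -0.587, 0.211] pointing down, gripper open.
Joint ranges: [-2.95, 2.95], [-0.29, 1.99], [-1.47, 1.44], [0.14, 2.54], [-1.03, 4.17], [0.13, 1.85], [-2.86, 2.86]. Speed limits (rad/s): [2.39, 2.39, 3.01, 3.01, 3.14, 3.14, 3.14].

INTERFACE

Orientations are given as a unit quaternion [x, y, z, w].
In Python, from workcell import manip, cams, cut_out, landmark_of gives the robot as it stands. The module is installed in compiled form; this text tells all that it offers.
- The arm moves only by the tool apply_moves, never from a script. Its argument "deltas" is a list of rows, each an object with "hand": the gripper command: -1 is shut, 1 is fully open, values between are in proportion; "xyz": the shift along the tool's x, y, z in units of 30 mm (1.0 is 30 mm), a list of three; "angular": the turn, a rotation vector about the tool's x, y, z in units of 6 degrees (1.0 is 6 degrees), a list of three. In form: [{"hand": hand, "xyz": [x, y, z], "angular": [wx, wy, wz]}, ...]. A call has 1 to 20 rows; each row shifts and turns the commanded pose from where the row before left it, along the tool's axes as they then stand; what a row does not reach is not made up. A row lasts 1/12 s, in which the tool goes at most 41.7 mm and 7.16 degrees, less where a joint would pass 70% of its speed; a pose out of reach is approached as far as the arm can. A call is refused whole if a number of a shift passes 1 or a number of a turn 1, either way. A call with a gripper value outside its range is refused whole. The fingers move at their own pace and stop on an object; "force" is the grip in N (left out, the last holds). Time passes only in rows, so rows that do not move let the fingers close. It gives the time, the measured TCP pose, the force, the opening and the grip force at its end, in the units of the state.
- manip.observe(): the state, without advancing time (a new reading comes with each control period).
- cams.read_camera(name): name is "side" or "top" or "wrist"; returns (picture, depth): 420x560x3 uint8, red, green, blue; 420x560 float32, m along the optical axis (not along the pixel's ray), 0 where there is no reading.
- cams.get_calibration(name): a dict with "fx", "fy", "cx", "cy" (pixels), "dist_coeffs" ([k1, k2, p1, p2, k3] as OpenCV has them; the pictures are not rectified), "xyz" and "rotation" of the camera in the world. Camera axes: x right, y down, z forward; pixel columns grow to the right and rows downward; lengths in m; the calibration is good to about 2 mm. A picture is of the moment at which its call begins: read the wrist's pose just before it. get_calibration takes no time and is no camera call; for the wrist camera it gives the pose at the moment of the call.
- manip.sign_off(): hands the job in; it is judged then, once.
Trained networks look in the newest picture that a camera, given by its name, has taken for a name from the list of things; names that differ only in an ending like _2 or _b are one class to them, and where a whole thing is asked for, a point or a joint stands for the part that bears it (a point fixed in the world has none). Each returns a list of dicts, best first, with "p" (0 to 1); they miss things now and then, are a little off and sometimes report something else, mostly with a low value. They report only what shows in the picture. A call takes as long as a camera call.
- cut_out(camera, label): "pixels" (420x560 bool, what is visible of it) and "pixel" ([column, row] in pixels, amid what is visible of it).
- landmark_of(camera, label): "pixel" ([column, row] in pixels: a listed point, or the origin of a listed thing).
The state is a dict: "time_s": time; "q": joint angles; "dq": joint speeds; "joint_efforts": joint torques, N m; "ee_pos": TCP position; "tool_rot": TCP orientation; "force": force on the tool from outside, world axes, zero at the start; "ft_torque": the same for the moment, N m; "opening": finger opening in m; "grip_force": force on a finger pad.
Only numpy, scipy, OpenCV 4.12 (cv2) and the standard library are available. Lean on these libraries where they do the work, as an engineer would, in place of code of your own. Each camera call takes 0.05 s, during which the arm holds its last target. There are 200 camera calls.

TASK

The test has finished: open the lid of the clamshell test fixture and hold it up, steady, at about 50 degrees so that I can take the board out; the lid falls shut by itself, so finish still gripping its front handle. The interlock may or may not have let go and you cannot see which, so first tug the lid up by the handle with the red release still home: if it comes, just raise it; if it is caught, do not wrench it but let it down, push the red release fully across (away from the handle), and then raise the lid. Never let the lid drop, and leave the other things on the bench where they are.

Things in the scene. Friction and masses are not known exactly. Their poses are not given: they have to be found in the camera images.
- fixture: the test fixture, fixed to the bench: grey case 220 x 320 x 85 mm high, on it an aluminium-framed clear lid (frame 20 mm thick, top at 110 mm). Origin: centre of the underside. +x points to the back (hinge side), +y to the side where the interlock is, z up; the front is -x
- interlock (a point): centre of the top of the interlock: a black and yellow housing on the front of the case, 44 mm deep (x) and 103 mm wide (y), top 88 mm above the bench. A steel tongue on the lid (16 mm wide, top at 100 mm, at y -35 mm from here) dips into it; a bolt hidden inside either holds the tongue or is clear of it
- lid (a joint): angle of the lid in rad: 0 shut, grows as its front rises, stop at 1.25. It weighs 0.5 to 0.9 kg: 2 to 5 N at the handle lifts it; it falls shut when let go. When caught it has about 0.013 rad (3 to 4 mm at the handle) of play and then stops dead; a pull of 8 to 15 N is plenty to tell, over 60 N would strain the lock
- lid_handle (a point): middle of the lid's handle: a black round bar, 12 mm in diameter, 110 mm long along the fixture's y, 45 mm in front of the lid's front edge on a post at each end; with the lid shut it is 100 mm above the bench, and can be pinched from above, one finger in front and one behind. It moves with the lid, 255 mm from the hinge axis
- lid_hinge (a point): point on the lid's hinge axis level with the middle of the handle and straight behind it; the axis runs along the fixture's y, 100 mm above the bench.
- release (a joint): travel of the red manual release in m: 0 home, 0.014 fully across (towards the fixture's +y, away from the handle). 2 to 4 N moves it and it stays where it is left. Pushed across by 10 mm or more, with the lid let down, it has drawn the bolt clear of the tongue, and the bolt stays clear
- release_stud (a point): centre of the red stud of the release, on top of the interlock housing: 14 (x) x 12 (y) x 20 mm high, its top 22 mm above the housing's top (110 mm above the bench), this point 10 mm below its top. It slides along the fixture's y; 33 mm of free room lies between it and the lid's tongue.
- flux_bottle: white bottle with a blue cap, 52 mm in diameter, 120 mm tall, loose, to be left alone; origin at the centre of its underside
- solder_reel: grey reel 56 mm in diameter, 38 mm tall, loose, to be left alone; origin at the centre of its underside
- screwdriver: screwdriver with an orange handle, 160 mm long, lying loose, to be left alone
- tweezers: steel tweezers 115 mm long, 4 mm high, lying loose, to be left alone
- parts_tray: black parts tray 120 x 85 x 18 mm, loose, to be left alone; origin at the centre of its underside
- spare_board: green circuit board 120 x 90 mm, lying loose, to be left alone; origin at the centre of its underside
- cutters: side cutters with ivory handles, 130 mm long, lying loose, to be left alone

How it is judged:
By the outcome, as a careful person would: the job done as asked, in the order asked, and still so for the second after the job is handed in, while the arm keeps its last pose, push and grip.
It also fails if it takes over 58 s, if anything falls off the work surface, if the arm or the gripper's body presses on something with over 40 N, if the wrist force passes 120 N, or if a joint passes its speed limit or range.

## Working session

There is one attempt and no reset: what is moved stays moved. The work goes in short steps, Python scripts to look and compute and a tool call to move; the robot and the scene stay as the last step left them, time stands still between calls to the robot, and variables do not carry over. Pictures are saved under pics/ and viewed, at most 10 in all, crops included, and the job is handed in when it is done.

Besides the shell and the picture viewer there is one more tool, called as name(argument=value, ...), one argument or row to a line, values as JSON. apply_moves: Moves the arm, as the interface text tells. Its arguments: {"type":"object","properties":{"deltas":{"type":"array","items":{"type":"object","properties":{"hand":{"type":"number"},"xyz":{"type":"array","items":{"type":"number"}},"angular":{"type":"array","items":{"type":"number"}}}}},"force":{"type":"number"}},"required":["deltas"]}

```bash
mkdir -p pics
cat > h.py <<'E'
import numpy as np, cv2
from workcell import manip, cams, cut_out, landmark_of
from scipy.spatial.transform import Rotation as R
def cal(n):
    c=cams.get_calibration(n); K=np.array([[c['fx'],0,c['cx']],[0,c['fy'],c['cy']],[0,0,1.]])
    r=np.array(c['rotation'],float)
    r=r if r.shape==(3,3) else R.from_quat(r).as_matrix()
    return K,np.array(c['dist_coeffs'],float),np.array(c['xyz'],float),r
def ray(c,p):
    K,d,o,r=c
    u=cv2.undistortPoints(np.array([[p]],float),K,d)[0,0]
    return r@np.array([u[0],u[1],1.])
def atz(c,p,z):
    v=ray(c,p); return c[2]+v*(z-c[2][2])/v[2]
def atd(c,p,dep):
    i,j=int(round(p[1])),int(round(p[0])); w=dep[max(i-1,0):i+2,max(j-1,0):j+2]; w=w[w>0]
    return c[2]+ray(c,p)*np.median(w) if w.size else None
E
python3 - <<'E'
from h import *
s=manip.observe(); print({k:np.round(v,3).tolist() for k,v in s.items()})
np.set_printoptions(precision=4,suppress=True)
Z=dict(fixture=0,interlock=.088,lid_handle=.1,lid_hinge=.1,release_stud=.1)
for n in ['top','side']:
    im,d=cams.read_camera(n); c=cal(n); cv2.imwrite(f'pics/{n}0.png',im[:,:,::-1]); print(n,c[2],c[3][:,2])
    for l in Z:
        for r in landmark_of(n,l)[:2]: print(l,round(r['p'],2),np.round(r['pixel'],1),atz(c,r['pixel'],Z[l]),atd(c,r['pixel'],d))
E
```

```text
{'time_s': 0.0, 'q': [1.15, 0.412, -0.013, 1.597, 0.006, 1.134, -0.082], 'dq': [-0.0, 0.001, -0.0, 0.0, -0.0, -0.001, -0.0], 'joint_efforts': [-0.0, -60.062, 0.682, -29.942, 0.014, 0.01, -0.0], 'ee_pos': [0.216, -0.586, 0.21], 'tool_rot': [0.984, 0.175, -0.0, -0.001], 'force': [1.198, -0.433, -0.761], 'ft_torque': [-0.048, 0.022, -0.025], 'grip_force': 0.0, 'opening': 0.085}
top [0.2721 0.0257 1.418 ] [ 0.2152 -0.0269 -0.9762]
fixture 0.57 [249.1 187.2] [0.6516 0.042  0.    ] [0.6227 0.0408 0.1079]
interlock 0.71 [222.6 237.5] [0.4926 0.1319 0.088 ] [0.4919 0.1315 0.0924]
interlock 0.42 [174.3 205.5] [0.6015 0.2586 0.088 ] [0.6035 0.26   0.08  ]
lid_handle 0.88 [276.4 222.8] [ 0.5129 -0.0228  0.1   ] [ 0.5308 -0.0265  0.0017]
lid_handle 0.31 [174.7 207.4] [0.5929 0.2558 0.1   ] [0.5988 0.2601 0.0757]
lid_hinge 0.82 [249.6 144.4] [0.7522 0.0244 0.1   ] [0.788  0.0243 0.0017]
release_stud 0.66 [252.4 147.5] [0.7418 0.0175 0.1   ] [0.7383 0.0175 0.1099]
release_stud 0.54 [220.7 237.1] [0.4924 0.136  0.1   ] [0.4908 0.1353 0.1092]
side [0.4327 1.0116 0.864 ] [ 0.1227 -0.7872 -0.6044]
fixture 0.88 [252.5 235.2] [0.6406 0.0294 0.    ] [0.6138 0.1557 0.1111]
fixture 0.28 [333.9 157.8] [ 0.4034 -0.4854  0.    ] [ 0.4036 -0.4791  0.0036]
interlock 0.91 [295.  242.1] [0.4985 0.1411 0.088 ] [0.4981 0.147  0.0933]
lid_handle 0.8 [299.3 206.4] [ 0.5014 -0.0075  0.1   ] [ 0.5011 -0.0033  0.1031]
lid_hinge 0.76 [215.3 204.6] [0.754 0.02  0.1  ] [0.75   0.0321 0.1094]
release_stud 0.58 [295.7 237.4] [0.4976 0.135  0.1   ] [0.4969 0.1454 0.109 ]
```

Run:
```python
import cv2
a=cv2.imread('pics/top0.png');b=cv2.imread('pics/side0.png')
cv2.imwrite('pics/topc.png',cv2.resize(a[100:300,140:390],(750,600),interpolation=2))
```

```text
(no output)
```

View pics/topc.png

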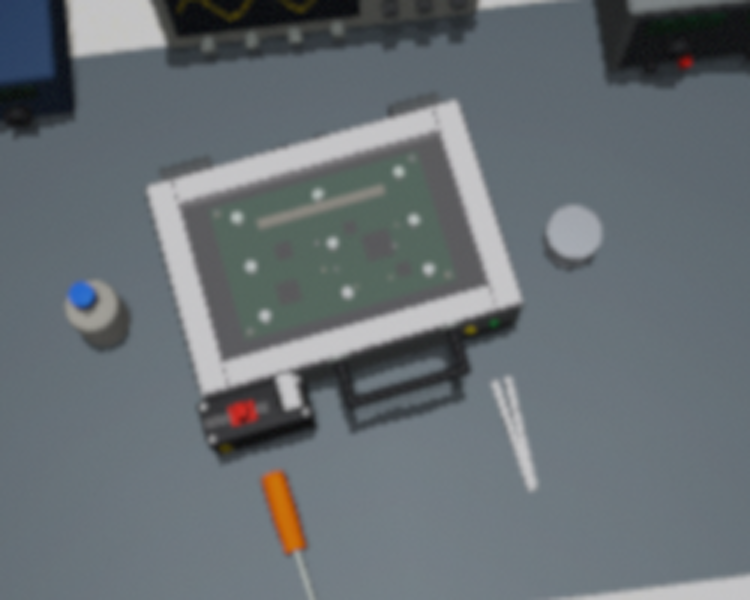

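View pics/side0.png

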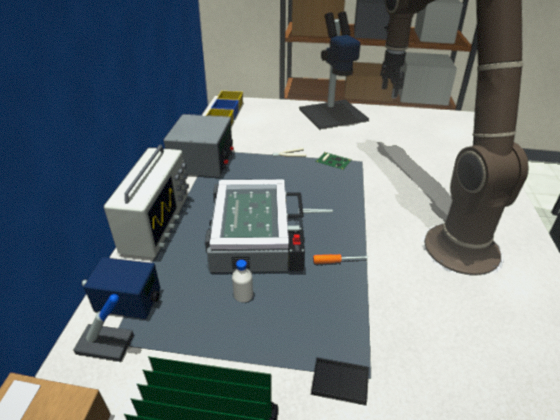

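Run:
```python
import cv2
b=cv2.imread('pics/side0.png')
cv2.imwrite('pics/sidec.png',cv2.resize(b[170:320,190:390],(800,600),interpolation=2))
```

```text
(no output)
```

View pics/sidec.png

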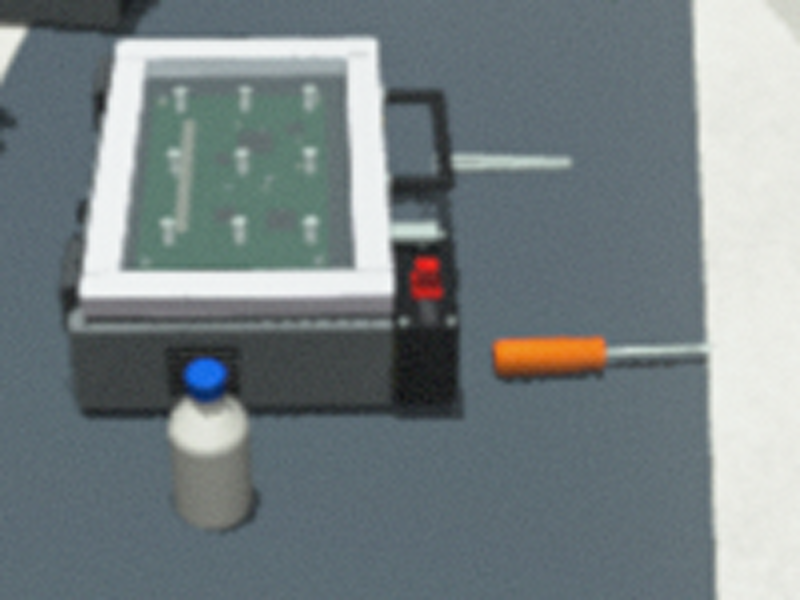

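The top crop shows the fixture yawed. Its frame corners in crop pixels are (205,392), (520,305), (458,100) and (150,187). The handle bar runs from (355,403) to (462,372), with its shadow below it. The red stud is at (242,412) and the steel tongue at (289,392). In the side view the stud is at about (297,239), the handle bar at (300,206), and the bottle stands beside the case, clear of the handle.

Run:
```python
from h import *
np.set_printoptions(precision=4,suppress=True)
c=cal('top'); T=lambda x,y:(140+(x-1)/3,100+(y-1)/3)
P=[atz(c,T(*p),.11) for p in [(203,394),(521,305),(458,100),(149,187)]]
print('corners',P,[np.linalg.norm(P[i]-P[i-3]) for i in range(4)])
print('bar',[atz(c,T(*p),.1) for p in [(352,405),(465,372),(408,388)]])
print('stud top',atz(c,T(242,412),.11),'tongue',atz(c,T(289,392),.1))
s=cal('side'); S=lambda x,y:(190+(x-1)/4,170+(y-1)/4)
print('side bar',[atz(s,S(*p),.1) for p in [(437,95),(445,185)]],'stud top',atz(s,S(427,264),.11),'tongue',atz(s,S(416,231),.1))
Q=[atz(s,S(*p),.11) for p in [(393,295),(377,40),(117,40),(82,298)]]
print(Q,[np.linalg.norm(Q[i]-Q[i-3]) for i in range(4)])
for n in ['top','side']:
    cams.read_camera(n); cc=cal(n)
    for l in ['lid_handle','release_stud','lid']:
        for r in cut_out(n,l)[:2]:
            v=np.argwhere(r['pixels']); print(n,l,round(r['p'],2),r['pixel'],len(v),v.min(0),v.max(0))
```

```text
corners [array([0.5124, 0.1701, 0.11  ]), array([ 0.5586, -0.1332,  0.11  ]), array([ 0.7675, -0.1025,  0.11  ]), array([0.7177, 0.2015, 0.11  ])] [np.float64(0.30680761028493064), np.float64(0.21107687698898359), np.float64(0.30803600460638764), np.float64(0.2077001992318523)]
bar [array([0.4864, 0.0351, 0.1   ]), array([ 0.504 , -0.0732,  0.1   ]), array([ 0.4957, -0.0185,  0.1   ])]
stud top [0.4911 0.1362 0.11  ] tongue [0.506  0.0917 0.1   ]
side bar [array([ 0.5087, -0.0745,  0.1   ]), array([0.492 , 0.0383, 0.1   ])] stud top [0.4953 0.1394 0.11  ] tongue [0.5074 0.0936 0.1   ]
[array([0.5145, 0.174 , 0.11  ]), array([ 0.5631, -0.1304,  0.11  ]), array([ 0.7719, -0.1005,  0.11  ]), array([0.7187, 0.207 , 0.11  ])] [np.float64(0.3082170462559841), np.float64(0.21092434910465105), np.float64(0.31208219275278937), np.float64(0.2068248502016016)]
top lid_handle 0.58 [251.1, 180.6] 8270 [134 189] [235 312]
top release_stud 0.24 [248.1, 186.0] 9659 [131 188] [251 313]
top lid 0.71 [251.5, 181.6] 8346 [134 189] [236 312]
side lid_handle 0.95 [251.2, 218.2] 5159 [180 210] [248 303]
side lid_handle 0.72 [327.7, 260.8] 272 [254 313] [264 363]
side lid 0.9 [251.2, 219.4] 5265 [179 211] [249 303]
```

apply_moves(
  deltas=[
    {"hand":1,"xyz":[0,0,-0.1],"angular":[0,0,-0.94]},
    {"hand":1,"xyz":[0,0,-0.1],"angular":[0,0,-0.94]},
    {"hand":1,"xyz":[0,0,-0.1],"angular":[0,0,-0.94]},
    {"hand":1,"xyz":[0,0,-0.1],"angular":[0,0,-0.94]},
    {"hand":1,"xyz":[0,0,-0.1],"angular":[0,0,-0.94]},
    {"hand":1,"xyz":[0,0,-0.1],"angular":[0,0,-0.94]},
    {"hand":1,"xyz":[0,0,-0.1],"angular":[0,0,-0.94]},
    {"hand":1,"xyz":[0,0,-0.1],"angular":[0,0,-0.94]},
    {"hand":1,"xyz":[0,0,-0.1],"angular":[0,0,-0.94]},
    {"hand":1,"xyz":[0,0,-0.1],"angular":[0,0,-0.94]},
    {"hand":1,"xyz":[0,0,0],"angular":[0,0,-0.94]},
    {"hand":1,"xyz":[0,0,0],"angular":[0,0,-0.94]},
    {"hand":1,"xyz":[0,0,0],"angular":[0,0,-0.94]},
    {"hand":1,"xyz":[0,0,0],"angular":[0,0,-0.94]},
    {"hand":1,"xyz":[0,0,0],"angular":[0,0,0]},
    {"hand":1,"xyz":[0,0,0],"angular":[0,0,0]},
  ],
  force=40,
)

```text
time_s: 2.33
ee_pos: [0.2158, -0.5865, 0.2411]
tool_rot: [0.65, 0.76, 0.0, 0.0]
force: [-0.6, 0.2, 0.2]
opening: 0.0856
grip_force: 0.0
```

apply_moves(
  deltas=[
    {"hand":1,"xyz":[0.4,0.3,0],"angular":[0,0,0]},
    {"hand":1,"xyz":[0.88,0.62,0],"angular":[0,0,0]},
    {"hand":1,"xyz":[0.88,0.62,0],"angular":[0,0,0]},
    {"hand":1,"xyz":[0.88,0.62,0],"angular":[0,0,0]},
    {"hand":1,"xyz":[0.88,0.62,0],"angular":[0,0,0]},
    {"hand":1,"xyz":[0.88,0.62,0],"angular":[0,0,0]},
    {"hand":1,"xyz":[0.88,0.62,0],"angular":[0,0,0]},
    {"hand":1,"xyz":[0.88,0.62,0],"angular":[0,0,0]},
    {"hand":1,"xyz":[0.88,0.62,0],"angular":[0,0,0]},
    {"hand":1,"xyz":[0.88,0.62,0],"angular":[0,0,0]},
    {"hand":1,"xyz":[0.88,0.62,0],"angular":[0,0,0]},
    {"hand":1,"xyz":[0.88,0.62,0],"angular":[0,0,0]},
    {"hand":1,"xyz":[0.88,0.62,0],"angular":[0,0,0]},
    {"hand":1,"xyz":[0.88,0.62,0],"angular":[0,0,0]},
    {"hand":1,"xyz":[0.88,0.62,0],"angular":[0,0,0]},
    {"hand":1,"xyz":[0.88,0.62,0],"angular":[0,0,0]},
    {"hand":1,"xyz":[0.88,0.62,0],"angular":[0,0,0]},
    {"hand":1,"xyz":[0.88,0.62,0],"angular":[0,0,0]},
    {"hand":1,"xyz":[0.88,0.62,0],"angular":[0,0,0]},
    {"hand":1,"xyz":[0.88,0.62,0],"angular":[0,0,0]},
  ],
)

```text
time_s: 4.0
ee_pos: [0.4924, -0.0203, 0.2414]
tool_rot: [0.65, 0.76, 0.0, 0.0]
force: [0.9, -1.3, 0.4]
opening: 0.0854
grip_force: 0.0
```

apply_moves(
  deltas=[
    {"hand":1,"xyz":[0.13,0.1,0],"angular":[0,0,0]},
    {"hand":1,"xyz":[0,0,0],"angular":[0,0,0]},
    {"hand":1,"xyz":[0,0,0],"angular":[0,0,0]},
  ],
)

```text
time_s: 4.25
ee_pos: [0.4939, -0.0177, 0.2409]
tool_rot: [0.649, 0.761, -0.0, -0.0]
force: [-0.1, 0.4, 0.9]
opening: 0.0854
grip_force: 0.0
```

Run:
```python
from h import *
np.set_printoptions(precision=4,suppress=True)
s=manip.observe(); print(s['ee_pos'],s['tool_rot'],s['q'],s['force'])
c=cal('wrist'); im,d=cams.read_camera('wrist'); cv2.imwrite('pics/w1.png',im[:,:,::-1]); np.save('w1d.npy',d)
np.savez('w1.npz',d=d,K=c[0],dc=c[1],o=c[2],r=c[3])
for l,z in [('lid_handle',.1),('release_stud',.1)]:
    for r in landmark_of('wrist',l)[:2]: print(l,round(r['p'],2),r['pixel'],atz(c,r['pixel'],z),atd(c,r['pixel'],d))
```

```text
[ 0.4939 -0.0177  0.2409] [ 0.6488  0.761  -0.0003 -0.0001] [ 0.5424  0.2318 -0.7056  1.829   0.165   1.1406 -0.0605] [-0.0641  0.4313  0.8858]
lid_handle 0.95 [284.6, 185.8] [ 0.5005 -0.0154  0.1   ] [ 0.5001 -0.0138  0.1071]
release_stud 0.62 [230.9, 246.6] [ 0.4633 -0.0766  0.1   ] [ 0.457  -0.1177  0.0053]
release_stud 0.29 [284.7, 186.9] [ 0.5007 -0.0164  0.1   ] [ 0.5003 -0.0147  0.1069]
```

View pics/w1.png

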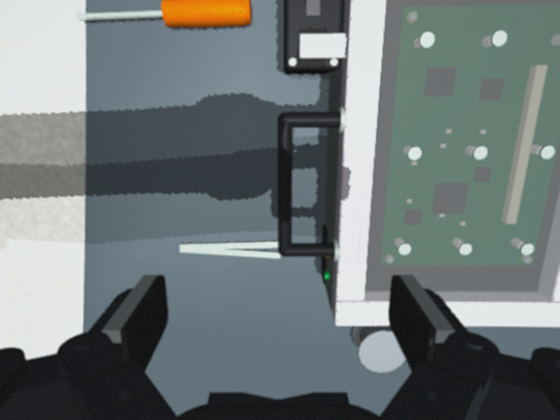

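The wrist view shows the handle bar upright at column 285, rows 115–255, so the jaws are parallel to it. The three cameras agree on its position to about 3 mm. I'll partly close the jaws to clear the lid frame, then descend.

apply_moves(
  deltas=[
    {"hand":-0.2,"xyz":[0,0.19,0],"angular":[0,0,0]},
    {"hand":-0.2,"xyz":[0,0,0.4],"angular":[0,0,0]},
    {"hand":-0.2,"xyz":[0,0,0.6],"angular":[0,0,0]},
    {"hand":-0.2,"xyz":[0,0,0.6],"angular":[0,0,0]},
    {"hand":-0.2,"xyz":[0,0,0.6],"angular":[0,0,0]},
    {"hand":-0.2,"xyz":[0,0,0.6],"angular":[0,0,0]},
    {"hand":-0.2,"xyz":[0,0,0.3],"angular":[0,0,0]},
    {"hand":-0.2,"xyz":[0,0,0.2],"angular":[0,0,0]},
    {"hand":-0.2,"xyz":[0,0,0],"angular":[0,0,0]},
  ],
)

```text
time_s: 5.15
ee_pos: [0.4994, -0.0169, 0.1413]
tool_rot: [0.649, 0.761, -0.0, -0.001]
force: [0.1, -0.2, 0.2]
opening: 0.0341
grip_force: 0.0
```

apply_moves(
  deltas=[
    {"hand":-0.2,"xyz":[0,0,0.3],"angular":[0,0,0]},
    {"hand":-0.2,"xyz":[0,0,0.3],"angular":[0,0,0]},
    {"hand":-0.2,"xyz":[0,0,0.3],"angular":[0,0,0]},
    {"hand":-0.2,"xyz":[0,0,0.3],"angular":[0,0,0]},
    {"hand":-0.2,"xyz":[0,0,0.3],"angular":[0,0,0]},
    {"hand":-0.2,"xyz":[0,0,0],"angular":[0,0,0]},
    {"hand":-0.2,"xyz":[0,0,0],"angular":[0,0,0]},
  ],
)

```text
time_s: 5.73
ee_pos: [0.4994, -0.0163, 0.0965]
tool_rot: [0.648, 0.761, -0.0, -0.001]
force: [-0.1, -0.1, 1.2]
opening: 0.0342
grip_force: 0.0
```

apply_moves(
  deltas=[
    {"hand":-1,"xyz":[0,0,0],"angular":[0,0,0]},
    {"hand":-1,"xyz":[0,0,0],"angular":[0,0,0]},
    {"hand":-1,"xyz":[0,0,0],"angular":[0,0,0]},
    {"hand":-1,"xyz":[0,0,0],"angular":[0,0,0]},
    {"hand":-1,"xyz":[0,0,0],"angular":[0,0,0]},
    {"hand":-1,"xyz":[0,0,0],"angular":[0,0,0]},
  ],
  force=40,
)

```text
time_s: 6.23
ee_pos: [0.4999, -0.0165, 0.0973]
tool_rot: [0.648, 0.761, 0.0, 0.0]
force: [0.2, -0.9, 0.4]
opening: 0.0001
grip_force: 0.0
```

The fingers closed to zero on nothing. I'll look before doing anything else.

Run:
```python
from h import *
np.set_printoptions(precision=4,suppress=True)
for n in ['side','wrist']:
    im,d=cams.read_camera(n); c=cal(n)
    if n=='side': a=cv2.resize(im[160:280,220:380],(640,480),interpolation=2)
    else: b=cv2.resize(im,(640,480))
    for r in landmark_of(n,'lid_handle')[:2]: print(n,round(r['p'],2),r['pixel'],atz(c,r['pixel'],.1),atd(c,r['pixel'],d))
cv2.imwrite('pics/m.png',np.hstack([cv2.resize(a,(400,300)),cv2.resize(b,(400,300))])[:,:,::-1])
```

```text
side 0.89 [298.7, 204.7] [ 0.504  -0.0158  0.1   ] [ 0.5032 -0.0054  0.1077]
wrist 0.66 [274.5, 262.6] [ 0.4997 -0.0176  0.1   ] [ 0.498  -0.0054  0.1262]
```

View pics/m.png

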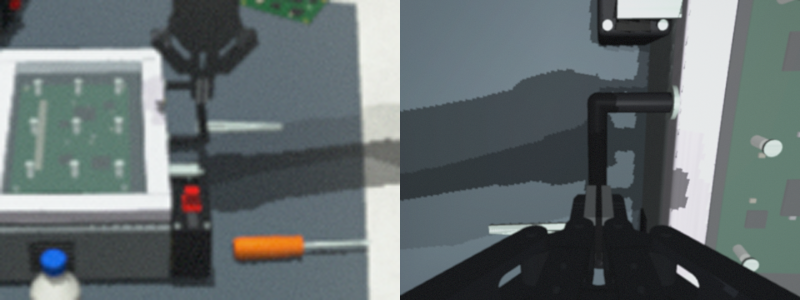

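The side view shows the fingers over the bar at composite (203,100). In the wrist view the shut fingertips at (598,190) are directly in line with the bar, with no gap seen. I'll profile depth along that column to see how high the tips and the bar are.

Run:
```python
from h import *
np.set_printoptions(precision=4,suppress=True)
s=manip.observe(); print(s['time_s'],s['ee_pos'],s['opening'],s['grip_force'],s['force'])
im,d=cams.read_camera('wrist'); c=cal('wrist')
K,dc,o,r=c
for p in [(.4997,-.0165,.083),(.4997,-.0055,.083),(.4997,-.0165,.1),(.4997,-.0055,.106),(.492,.0355,.1)]:
    print(p,cv2.projectPoints(np.array([p]),cv2.Rodrigues(r.T)[0],-r.T@o,K,dc)[0].ravel())
for col in (270,277,284):
  for row in range(170,330,8): print(col,row,atd(c,(col,row),d),im[row,col])
cv2.imwrite('pics/m2.png',cv2.resize(im[120:330,180:380],(760,600*760//760),interpolation=2)[:,:,::-1])
```

```text
6.4333 [ 0.4998 -0.0165  0.0971] 0.00037442506776916935 0.0 [ 0.3201  0.2388 -0.5188]
(0.4997, -0.0165, 0.083) [275.1362 246.4397]
(0.4997, -0.0055, 0.083) [278.6304 226.3291]
(0.4997, -0.0165, 0.1) [274.901  260.5863]
(0.4997, -0.0055, 0.106) [278.7569 243.8215]
(0.492, 0.0355, 0.1) [276.4528 147.3181]
270 170 [0.4907 0.0267 0.1066] [31 31 34]
270 178 [0.4912 0.0235 0.1071] [27 26 31]
270 186 [0.4918 0.0201 0.1071] [30 30 33]
270 194 [0.4923 0.0167 0.1071] [25 29 27]
270 202 [0.4929 0.013  0.1064] [22 27 29]
270 210 [0.4934 0.0096 0.107 ] [23 24 24]
270 218 [0.494  0.0061 0.1069] [22 25 24]
270 226 [0.4946 0.0024 0.1067] [18 24 24]
270 234 [ 0.4951 -0.0013  0.1065] [21 23 26]
270 242 [ 0.4957 -0.005   0.1067] [15 14 16]
270 250 [ 0.4963 -0.0087  0.1068] [16 17 21]
270 258 [ 0.4969 -0.0127  0.1064] [32 34 33]
270 266 [ 0.4963 -0.0058  0.1289] [73 76 78]
270 274 [ 0.4964 -0.0057  0.1358] [71 74 76]
270 282 [ 0.4965 -0.0057  0.1418] [70 73 75]
270 290 [ 0.4966 -0.0057  0.1474] [69 72 75]
270 298 [ 0.4968 -0.006   0.1521] [70 74 76]
270 306 [ 0.4969 -0.0066  0.156 ] [100 104 107]
270 31
[... 1138 characters left out ...]
.4988 0.0138 0.1059] [24 23 27]
284 210 [0.4994 0.0104 0.1063] [22 26 27]
284 218 [0.5    0.0067 0.1059] [23 25 27]
284 226 [0.5006 0.0033 0.1064] [23 28 25]
284 234 [ 0.5012 -0.0006  0.106 ] [25 25 31]
284 242 [ 0.5018 -0.0042  0.1062] [23 24 27]
284 250 [ 0.5025 -0.0079  0.1063] [25 27 29]
284 258 [ 0.5031 -0.0119  0.1059] [29 25 29]
284 266 [ 0.5016 -0.0049  0.129 ] [72 75 76]
284 274 [ 0.5015 -0.0051  0.1354] [71 75 77]
284 282 [ 0.5014 -0.0052  0.1414] [68 71 73]
284 290 [ 0.5013 -0.0049  0.1476] [70 73 74]
284 298 [ 0.5012 -0.0051  0.1525] [66 70 70]
284 306 [ 0.5013 -0.0057  0.1563] [ 93  98 100]
284 314 [ 0.5017 -0.0085  0.1563] [78 82 84]
284 322 [ 0.5017 -0.0088  0.1602] [25 27 27]
```

View pics/m2.png

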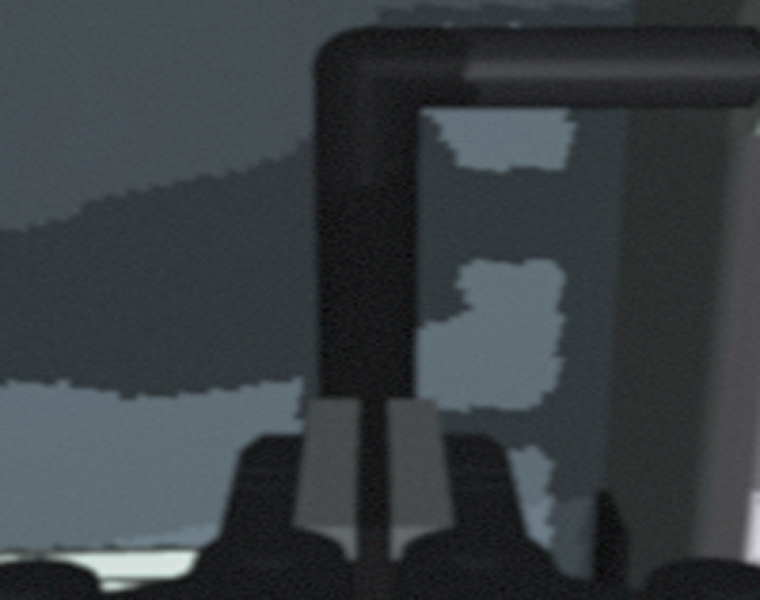

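The close-up shows the fingertips ending above the bar. The grey pads run from crop row 400 to 530, and depth puts the tips at z≈0.125 while the bar top is at 0.107. So the tips sit about 40 mm higher than the stated tool geometry implies. I'll check this against the earlier open-finger picture.

Run:
```python
from h import *
np.set_printoptions(precision=4,suppress=True)
f=np.load('w1.npz'); c=(f['K'],f['dc'],f['o'],f['r']); d=f['d']; print('cam-TCP then',c[2]-np.array([.4939,-.0177,.2409]))
for p in [(145,280),(150,290),(150,300),(150,320),(410,280),(405,300),(405,320)]: print(p,atd(c,p,d))
print('cam-TCP now',cal('wrist')[2]-manip.observe()['ee_pos'], cal('wrist')[3][:,2])
c=cal('side'); im,d=cams.read_camera('side'); K,dc,o,r=c
for p in [(.4998,-.0165,.083),(.4998,-.0165,.125),(.4998,-.0165,.106)]: print(p,cv2.projectPoints(np.array([p]),cv2.Rodrigues(r.T)[0],-r.T@o,K,dc)[0].ravel())
for row in range(176,216,3): print(row,[np.round(atd(c,(cc,row),d),3).tolist() for cc in (297,300,303)])
```

```text
cam-TCP then [-0.0106  0.0737  0.1641]
(145, 280) [ 0.4468 -0.0145  0.2832]
(150, 290) [ 0.4509 -0.0136  0.2907]
(150, 300) [ 0.4519 -0.0157  0.2934]
(150, 320) [ 0.4525 -0.023   0.2938]
(410, 280) [0.5397 0.0008 0.2836]
(405, 300) [ 0.5361 -0.0029  0.292 ]
(405, 320) [ 0.537  -0.0091  0.2941]
cam-TCP now [-0.0108  0.0737  0.1641] [ 0.0474 -0.2878 -0.9565]
(0.4998, -0.0165, 0.083) [299.8822 209.1513]
(0.4998, -0.0165, 0.125) [300.416  197.9582]
(0.4998, -0.0165, 0.106) [300.1723 203.0767]
176 [[0.511, 0.004, 0.215], [0.503, -0.004, 0.21], [0.494, -0.002, 0.212]]
179 [[0.511, 0.003, 0.204], [0.503, -0.004, 0.2], [0.494, -0.004, 0.201]]
182 [[0.511, 0.002, 0.193], [0.522, -0.286, 0.003], [0.494, -0.001, 0.193]]
185 [[0.51, -0.002, 0.181], [0.503, -0.025, 0.165], [0.494, -0.008, 0.178]]
188 [[0.51, -0.002, 0.17], [0.502, -0.013, 0.163], [0.493, -0.006, 0.169]]
191 [[0.51, -0.008, 0.155], [0.501, -0.007, 0.156], [0.493, -0.008, 0.157]]
194 [[0.51, -0.009, 0.144], [0.501, -0.006, 0.146], [0.492, -0.011, 0.144]]
197 [[0.509, -0.007, 0.134], [0.5, -0.006, 0.136], [0.492, -0.011, 0.133]]
200 [[0.521, -0.168, 0.006], [0.5, -0.005, 0.126], [0.491, -0.009, 0.124]]
203 [[0.52, -0.154, 0.004], [0.5, -0.015, 0.108], [0.499, -0.159, 0.003]]
206 [[0.518, -0.138, 0.003], [0.499, -0.001, 0.107], [0.498, -0.137, 0.006]]
209 [[0.516, -0.121, 0.003], [0.498, 0.013, 0.106], [0.496, -0.12, 0.006]]
212 [[0.515, -0.106, 0.002], [0.496, 0.028, 0.106], [0.495, -0.103, 0.006]]
215 [[0.504, 0.042, 0.105], [0.495, 0.04, 0.105], [0.487, 0.034, 0.101]]
```

Both the side camera (tips at z≈0.124) and the wrist camera (≈0.125) show the real fingertips about 27 mm above the reported TCP. The stated figure is 14 mm below it, a difference of about 41.5 mm. I'll trust the two cameras: grip with the reported TCP z≈0.054, and watch the force on the way down.

apply_moves(
  deltas=[
    {"hand":-0.2,"xyz":[0,0,0],"angular":[0,0,0]},
    {"hand":-0.2,"xyz":[0,0,0],"angular":[0,0,0]},
    {"hand":-0.2,"xyz":[0,0,0],"angular":[0,0,0]},
    {"hand":-0.2,"xyz":[0,0,0.2],"angular":[0,0,0]},
    {"hand":-0.2,"xyz":[0,0,0.2],"angular":[0,0,0]},
    {"hand":-0.2,"xyz":[0,0,0.2],"angular":[0,0,0]},
    {"hand":-0.2,"xyz":[0,0,0.2],"angular":[0,0,0]},
    {"hand":-0.2,"xyz":[0,0,0],"angular":[0,0,0]},
  ],
)

```text
time_s: 7.2
ee_pos: [0.4988, -0.0165, 0.0715]
tool_rot: [0.648, 0.761, -0.001, -0.001]
force: [-0.6, 0.3, -0.5]
opening: 0.0339
grip_force: 0.0
```

apply_moves(
  deltas=[
    {"hand":-0.2,"xyz":[0,0,0.2],"angular":[0,0,0]},
    {"hand":-0.2,"xyz":[0,0,0.2],"angular":[0,0,0]},
    {"hand":-0.2,"xyz":[0,0,0.23],"angular":[0,0,0]},
    {"hand":-0.2,"xyz":[0,0,0],"angular":[0,0,0]},
  ],
)

```text
time_s: 7.53
ee_pos: [0.4989, -0.0165, 0.0528]
tool_rot: [0.648, 0.761, -0.001, -0.001]
force: [-0.1, -0.3, -0.1]
opening: 0.0343
grip_force: 0.0
```

apply_moves(
  deltas=[
    {"hand":-1,"xyz":[0,0,0],"angular":[0,0,0]},
    {"hand":-1,"xyz":[0,0,0],"angular":[0,0,0]},
    {"hand":-1,"xyz":[0,0,0],"angular":[0,0,0]},
    {"hand":-1,"xyz":[0,0,0],"angular":[0,0,0]},
    {"hand":-1,"xyz":[0,0,0],"angular":[0,0,0]},
  ],
  force=50,
)

```text
time_s: 7.95
ee_pos: [0.4992, -0.0165, 0.0542]
tool_rot: [0.648, 0.761, -0.0, -0.0]
force: [-3.1, 0.2, 1.3]
opening: 0.0103
grip_force: 48.7
```

The bar is gripped. Next is a gentle tug in small steps.

apply_moves(
  deltas=[
    {"hand":-1,"xyz":[0,0,-0.05],"angular":[0,0,0]},
    {"hand":-1,"xyz":[0,0,-0.05],"angular":[0,0,0]},
    {"hand":-1,"xyz":[0,0,0],"angular":[0,0,0]},
  ],
)

```text
time_s: 8.2
ee_pos: [0.4992, -0.0164, 0.0571]
tool_rot: [0.648, 0.761, -0.0, -0.0]
force: [-4.3, 0.7, -2.9]
opening: 0.01
grip_force: 48.7
```

apply_moves(
  deltas=[
    {"hand":-1,"xyz":[0,0,-0.04],"angular":[0,0,0]},
    {"hand":-1,"xyz":[0,0,0],"angular":[0,0,0]},
    {"hand":-1,"xyz":[0,0,0],"angular":[0,0,0]},
  ],
)

```text
time_s: 8.45
ee_pos: [0.4992, -0.0165, 0.0582]
tool_rot: [0.648, 0.761, -0.0, -0.0]
force: [-4.7, 0.6, -2.4]
opening: 0.0108
grip_force: 48.8
```

apply_moves(
  deltas=[
    {"hand":-1,"xyz":[0,0,-0.03],"angular":[0,0,0]},
    {"hand":-1,"xyz":[0,0,0],"angular":[0,0,0]},
    {"hand":-1,"xyz":[0,0,0],"angular":[0,0,0]},
  ],
)

```text
time_s: 8.7
ee_pos: [0.4992, -0.0165, 0.0591]
tool_rot: [0.648, 0.761, -0.0, -0.0]
force: [-6.0, 1.2, -3.5]
opening: 0.0108
grip_force: 48.8
```

apply_moves(
  deltas=[
    {"hand":-1,"xyz":[0,0,-0.03],"angular":[0,0,0]},
    {"hand":-1,"xyz":[0,0,0],"angular":[0,0,0]},
    {"hand":-1,"xyz":[0,0,0],"angular":[0,0,0]},
  ],
)

```text
time_s: 8.95
ee_pos: [0.4992, -0.0165, 0.0601]
tool_rot: [0.648, 0.761, -0.0, -0.0]
force: [-5.2, 0.3, -2.7]
opening: 0.0102
grip_force: 48.8
```

apply_moves(
  deltas=[
    {"hand":-1,"xyz":[0,0,-0.04],"angular":[0,0,0]},
    {"hand":-1,"xyz":[0,0,0],"angular":[0,0,0]},
    {"hand":-1,"xyz":[0,0,-0.04],"angular":[0,0,0]},
    {"hand":-1,"xyz":[0,0,0],"angular":[0,0,0]},
    {"hand":-1,"xyz":[0,0,0],"angular":[0,0,0]},
  ],
)

```text
time_s: 9.37
ee_pos: [0.4993, -0.0165, 0.0625]
tool_rot: [0.648, 0.761, -0.0, -0.0]
force: [-5.7, 1.6, -3.9]
opening: 0.0107
grip_force: 48.8
```

apply_moves(
  deltas=[
    {"hand":-1,"xyz":[0,0,-0.05],"angular":[0,0,0]},
    {"hand":-1,"xyz":[0,0,0],"angular":[0,0,0]},
    {"hand":-1,"xyz":[0,0,-0.05],"angular":[0,0,0]},
    {"hand":-1,"xyz":[0,0,0],"angular":[0,0,0]},
    {"hand":-1,"xyz":[0,0,0],"angular":[0,0,0]},
  ],
)

```text
time_s: 9.78
ee_pos: [0.4994, -0.0164, 0.0657]
tool_rot: [0.648, 0.761, -0.0, -0.0]
force: [-5.1, 1.0, -3.9]
opening: 0.0104
grip_force: 48.9
```

The handle is up 11.5 mm at under 4 N, so the lid seems free. I'll confirm with depth that the bar really rose and didn't slip in the pads.

Run:
```python
from h import *
np.set_printoptions(precision=4,suppress=True)
im,d=cams.read_camera('side'); c=cal('side')
for p in [(300,206),(299,208),(299,210),(298,212)]: print(p,atd(c,p,d))
im,d=cams.read_camera('wrist'); c=cal('wrist')
for p in [(277,170),(277,200),(277,230)]: print(p,atd(c,p,d))
```

```text
(300, 206) [0.498  0.0124 0.1166]
(299, 208) [0.5003 0.0177 0.113 ]
(299, 210) [0.4992 0.0295 0.1146]
(298, 212) [0.501  0.0418 0.1164]
(277, 170) [0.492  0.0357 0.1188]
(277, 200) [0.4934 0.0266 0.1191]
(277, 230) [0.495  0.0168 0.1187]
```

The bar top rose from 0.107 to 0.119, so the interlock has let go and the release isn't needed. I'll raise the lid along its 255 mm arc.

apply_moves(
  deltas=[
    {"hand":-1,"xyz":[0,0.019,-0.292],"angular":[0,0,0]},
    {"hand":-1,"xyz":[0,0.029,-0.291],"angular":[0,0,0]},
    {"hand":-1,"xyz":[0,0.039,-0.29],"angular":[0,0,0]},
    {"hand":-1,"xyz":[0,0.049,-0.288],"angular":[0,0,0]},
    {"hand":-1,"xyz":[0,0.059,-0.287],"angular":[0,0,0]},
    {"hand":-1,"xyz":[0,0.068,-0.284],"angular":[0,0,0]},
    {"hand":-1,"xyz":[0,0.078,-0.282],"angular":[0,0,0]},
    {"hand":-1,"xyz":[0,0.088,-0.279],"angular":[0,0,0]},
  ],
  force=60,
)

```text
time_s: 10.55
ee_pos: [0.5118, -0.0144, 0.1358]
tool_rot: [0.648, 0.761, -0.001, -0.0]
force: [-6.2, 0.6, -3.0]
opening: 0.01
grip_force: 58.3
```

Run:
```python
from h import *
np.set_printoptions(precision=4,suppress=True)
s=manip.observe(); print(s['time_s'],s['ee_pos'],s['opening'],s['grip_force'],s['force'],s['ft_torque'],s['q'])
```

```text
10.55 [ 0.5118 -0.0144  0.1358] 0.010025041816308367 58.28759551048279 [-6.21    0.6026 -3.0302] [-0.0273  1.6184  0.0206] [ 0.4674  0.3833 -0.6643  1.9181  0.2905  0.9379 -0.1758]
```

Forces stay low, so I'll continue.

apply_moves(
  deltas=[
    {"hand":-1,"xyz":[0,0.097,-0.276],"angular":[0,0,0]},
    {"hand":-1,"xyz":[0,0.107,-0.272],"angular":[0,0,0]},
    {"hand":-1,"xyz":[0,0.116,-0.268],"angular":[0,0,0]},
    {"hand":-1,"xyz":[0,0.125,-0.264],"angular":[0,0,0]},
    {"hand":-1,"xyz":[0,0.134,-0.26],"angular":[0,0,0]},
    {"hand":-1,"xyz":[0,0.143,-0.255],"angular":[0,0,0]},
    {"hand":-1,"xyz":[0,0.152,-0.25],"angular":[0,0,0]},
    {"hand":-1,"xyz":[0,0.16,-0.245],"angular":[0,0,0]},
  ],
)

```text
time_s: 11.22
ee_pos: [0.5413, -0.0096, 0.1987]
tool_rot: [0.648, 0.761, -0.002, -0.001]
force: [-12.2, -0.8, 2.4]
opening: 0.0099
grip_force: 58.3
```

apply_moves(
  deltas=[
    {"hand":-1,"xyz":[0,0.169,-0.239],"angular":[0,0,0]},
    {"hand":-1,"xyz":[0,0.177,-0.233],"angular":[0,0,0]},
    {"hand":-1,"xyz":[0,0.185,-0.227],"angular":[0,0,0]},
    {"hand":-1,"xyz":[0,0.192,-0.22],"angular":[0,0,0]},
    {"hand":-1,"xyz":[0,0.2,-0.214],"angular":[0,0,0]},
    {"hand":-1,"xyz":[0,0.207,-0.206],"angular":[0,0,0]},
    {"hand":-1,"xyz":[0,0.214,-0.199],"angular":[0,0,0]},
    {"hand":-1,"xyz":[0,0.221,-0.192],"angular":[0,0,0]},
    {"hand":-1,"xyz":[0,0,0],"angular":[0,0,0]},
    {"hand":-1,"xyz":[0,0,0],"angular":[0,0,0]},
    {"hand":-1,"xyz":[0,0,0],"angular":[0,0,0]},
    {"hand":-1,"xyz":[0,0,0],"angular":[0,0,0]},
  ],
)

```text
time_s: 12.22
ee_pos: [0.5877, -0.0021, 0.2529]
tool_rot: [0.648, 0.761, -0.001, 0.0]
force: [-18.4, -1.9, 17.5]
opening: 0.0097
grip_force: 59.3
```

Run:
```python
from h import *
np.set_printoptions(precision=4,suppress=True)
s=manip.observe(); print(s['time_s'],s['ee_pos'],s['opening'],s['grip_force'],s['force'],s['ft_torque'])
im,d=cams.read_camera('side'); c=cal('side'); cv2.imwrite('pics/end.png',im[60:360,120:520,::-1])
for r in landmark_of('side','lid_handle')[:2]:
    p=atd(c,r['pixel'],d); print(round(r['p'],2),r['pixel'],p)
h=np.array([.7515,.0215,.1]); g=np.array(s['ee_pos'])+[0,0,.0465]
v=g-h; print('angle from TCP',np.degrees(np.arctan2(v[2],-(v[0]*.988+v[1]*.153))),np.hypot(v[2],v[0]*.988+v[1]*.153))
```

```text
12.2167 [ 0.5877 -0.0021  0.2529] 0.009736733432232452 59.345176219940186 [-18.3962  -1.8728  17.5399] [-0.4359  4.1762 -0.0128]
0.65 [267.6, 150.1] [0.5927 0.0148 0.2976]
angle from TCP 50.326921022887255 0.2590807947362932
```

View pics/end.png

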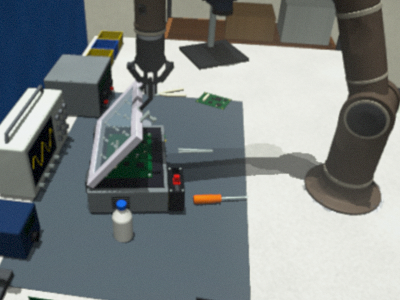

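The side crop shows the lid up at roughly 50°, with the gripper on the handle at (148,95) and everything else in place. There is about 25 N of inward radial push from a slight arc error, so I'll ease the tool outward.

apply_moves(
  deltas=[
    {"hand":-1,"xyz":[0,-0.03,-0.035],"angular":[0,0,0]},
    {"hand":-1,"xyz":[0,-0.03,-0.035],"angular":[0,0,0]},
    {"hand":-1,"xyz":[0,0,0],"angular":[0,0,0]},
    {"hand":-1,"xyz":[0,0,0],"angular":[0,0,0]},
    {"hand":-1,"xyz":[0,0,0],"angular":[0,0,0]},
  ],
)

```text
time_s: 12.73
ee_pos: [0.5874, -0.0021, 0.2528]
tool_rot: [0.648, 0.761, 0.0, 0.0]
force: [-7.8, 0.5, 4.9]
opening: 0.01
grip_force: 59.5
```

apply_moves(
  deltas=[
    {"hand":-1,"xyz":[0,-0.02,-0.025],"angular":[0,0,0]},
    {"hand":-1,"xyz":[0,0,0],"angular":[0,0,0]},
    {"hand":-1,"xyz":[0,0,0],"angular":[0,0,0]},
    {"hand":-1,"xyz":[0,0,0],"angular":[0,0,0]},
    {"hand":-1,"xyz":[0,0,0],"angular":[0,0,0]},
    {"hand":-1,"xyz":[0,0,0],"angular":[0,0,0]},
  ],
)

```text
time_s: 13.23
ee_pos: [0.5869, -0.0022, 0.2524]
tool_rot: [0.648, 0.761, -0.0, -0.0]
force: [-6.7, 0.4, 2.3]
opening: 0.0101
grip_force: 59.2
```

Run:
```python
from h import *
np.set_printoptions(precision=4,suppress=True)
im,d=cams.read_camera('side'); K,dc,o,r=cal('side')
v,u=np.nonzero(d>0)
n=cv2.undistortPoints(np.stack([u,v],1).astype(float)[:,None],K,dc)[:,0]
P=o+(np.c_[n,np.ones(len(n))]*d[v,u][:,None])@r.T
f=np.array([.988,.153]); g=np.array([-.153,.988]); q=P[:,:2]-[.7515,.0215]
a,b,z=q@f,q@g,P[:,2]
br=im[v,u].min(1)>150
m=br&(a>-.22)&(a<.0)&(z>.13)&(z<.30)&(abs(b)<.25)
print(m.sum(),'b range',b[m].min(),b[m].max())
for lo,hi in [(.1,.2),(-.2,-.08)]:
    k=m&(b>lo)&(b<hi); p=np.polyfit(-a[k],z[k],1); print(k.sum(),np.degrees(np.arctan(p[0])))
s=manip.observe(); print(s['time_s'],s['ee_pos'],s['opening'],s['grip_force'],s['force'],s['dq'])
```

```text
961 b range -0.12330764507585823 0.18890235046348877
477 47.13175697336691
207 48.83639512677059
13.2833 [ 0.5869 -0.0021  0.2524] 0.009912457765199957 59.239150285720825 [-6.02    0.8061  2.2868] [-0.0003  0.0004 -0.0013 -0.0024 -0.0001 -0.0004 -0.0006]
```

The angle estimates agree: 49–51° from the arm's travel along the arc and 47–49° from a noisy fit to the depth. The arm is steady, the grip is 59 N and the forces are small, so I'll hand in.

```bash
python3 -c "
from workcell import manip
print(manip.sign_off())"
```

```text
the job is handed in; nothing more can be done
None
```

The tug showed the interlock had let go, so I left the red release home; the lid is raised and held steady at about 50° by its handle, nothing else was moved, and the job is handed in.

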